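# Load a turning tool under the laser marker and start the mark

## Task

Take the dark square-shank turning tool out of the blue basket and slide it, shank first and insert side up, into the guide under the laser head until its shank is fully home against the end stop. Then press the green start button on the console fully down and let it come up again. Do not bump the laser head, and leave the red stop button, the other things in the basket and the round fixtures on the plate alone.

Things in the scene. Friction and masses are not known exactly. Their poses are not given: they have to be found in the camera images.
- tool: Turning tool, dark steel, 170 long, 0.45-0.61 kg, flat in a lane of the basket, shank end to +y (within 0.3 rad). Origin: underside, mid-length, on the shank's centre line. +y: head to shank end; +z: insert side, up. Shank 20 x 20 from y -51 to 85; head x -10 to 16, 20 high, y -85 to -51, flat end face, gold insert on its +x top edge (to x 22). Other bars lie in lanes 66 apart
- tool_end (a point): centre of the lower edge of the tool's shank end face (the end that goes in first)
- tool_tail (a point): on the shank's centre line at the lower edge of the head's flat end face (the end that stays outside and can be pushed)
- station: Laser marking station, fixed: aluminium plate with a hole grid (260 x 500, top 16 above the table), white column far left, white beam tube (120 diameter, 265 to 385 high) along its y axis. Origin: on the table right under the lens axis. +y is the feed direction into the guide
- laser_head: Black scan head overhanging the guide, fixed; origin and axes as the station's. Lens barrel (radius 48): underside 212 above the table. Box: 267 to 383 high, x -55 to 55, y -50 to 100, then a collar and the tube. An upright gripper must stay in front of it (smaller y)
- guide_mouth (a point): Mouth of the guide: centre of the channel's floor, 28 above the table; axes as the station's, +y leads in. Channel 100 long, 23.2 wide, 22.5 high, blue cover plate 6 thick on top. In front of it an open flat apron at floor height, 80 wide, to y -175, and two lead-in jaws (18 high, 34 long, opening to about 46). With the tool home its last 70 mm stay outside
- guide_stop (a point): End stop of the guide: centre of the stop face at the floor, 100 beyond the mouth in +y. The tool is home when its shank end touches this face
- console: White control console, fixed, 130 deep (x) x 190 wide (y), its panel slopes 0.26 rad, lower towards the robot. Origin: under its centre on the table
- start (a joint): Green start button: travel in m, 0 up, 0.006 fully down; spring, 5 N fully down
- start_top (a point): Centre of the green button's top (radius 16) when read; its z axis points out of the sloped panel, press against it. The green button is the right one seen from the robot (smaller y)
- stop (a joint): Red stop button, same kind, 84 to the left of the green one; leave alone
- basket: Blue open basket, fixed, 235 x 275 outside, walls 4, 52 high, floor 4 thick. Origin under its centre. Its long side is y
- bar_a: Bright round boring bar in the basket, 160 long, 20 diameter, lies along its y; origin at its underside's middle. Leave in the basket
- bar_b: Second boring bar, the same
- sleeve_a: Copper-coloured sleeve, 32 diameter, 45 high, stands at the left (+y) end of the basket. Leave in the basket
- sleeve_b: Steel sleeve, the same
- puck_a: Round steel marking fixture, 46 diameter, 49 high, stands on the plate on the robot's side of the guide. Origin: under its centre. Leave alone
- puck_b: Second round fixture, the same
Mind the look-alikes: they are no part of the job. There is more than one size of the console; the one meant has the size given above.

How it is judged:
By the outcome, as a careful person would: the job done as asked, in the order asked, and still so for the second after the job is handed in, with the robot touching nothing.
It also fails if it takes over 51 s, if anything falls off the work surface, if the arm or the gripper's body presses on something with over 40 N, if the wrist force passes 120 N, or if a joint passes its speed limit or range.

## Robot

A 7-joint arm with a two-finger parallel gripper is mounted at the origin on the work surface. World frame = base frame: x ahead of the robot, y to its left, z up, the work surface at z = 0. Lengths are in mm, angles in rad, forces in N, time in s.
With the tool pointing down it reaches from about 425 to 1025 mm from the base axis. Payload 9.4 kg.
Tool frame: the origin (TCP) lies midway between the tips of the shut fingers; the grasp point (between the pads) lies ctrl.grasp_offset behind it (ctrl.grasp_offset is the distance from the TCP to the grasp point, in mm); z points along the fingers, x is the direction in which the jaws open and shut, and the axes are right-handed (so a half turn about z gives the same grasp; the last joint's range is limited). The gripper opens to 85 mm and grips with 20 to 120 N. Pads are 22 mm wide; open, the fingers measure 114 mm over their backs; the gripper's body (76 mm by 85 mm) begins 54 mm behind the grasp point. The pads swing forward as they close: fully open they stand 13 mm farther back than shut.
Start: joints at [1.21, 0.599, -0.003, 1.599, 0.002, 0.943, -0.08], TCP at [202.995, -696.001, 231.275] pointing down, gripper open.
Joint ranges: [-2.57, 2.57], [-0.35, 1.97], [-1.29, 1.29], [0.11, 2.56], [-1.05, 4.19], [0.11, 1.86], [-2.63, 2.63]. Speed limits (rad/s): [2.22, 2.22, 3.01, 3.01, 3.14, 3.14, 3.14].

## Interface

Orientations are given as a unit quaternion [x, y, z, w].
In Python, from bench import ctrl gives the robot as it stands. The module is installed in compiled form; this text tells all that it offers.
- The arm moves only by the tool move_arm, never from a script. Its argument "targets" is one flat list of numbers, 6 for each row, row after row: the shift along the world's x, y, z in m, then the turn, a rotation vector about the world's x, y, z in rad. In form: [dx, dy, dz, rx, ry, rz, dx, dy, dz, rx, ry, rz, ...]. A call has 1 to 12 rows; each row is the pose to reach, as a shift and turn from the pose commanded when the call began; what a row does not reach only later rows make up. A row lasts 1/8 s, in which the tool goes at most 62.5 mm and 10.7 degrees, less where a joint would pass 70% of its speed; a pose out of reach is approached as far as the arm can. A call with a gripper value outside its range is refused whole. "claw" is the opening, from 0 (shut) to 1 (fully open), set as the call begins (left out, the last holds). The fingers move at their own pace and stop on an object; "grip_force" is the grip in N (left out, the last holds). Time passes only in rows, so rows that repeat a pose let the fingers close. It gives the time, the measured TCP pose, the force and the opening at its end, in the units of the state.
- ctrl.get_obs(): the state, without advancing time (a new reading comes with each control period).
- ctrl.read_camera(name): name is "scene" or "top" or "wrist"; returns (picture, depth): 480x640x3 uint8, blue, green, red; 480x640 float32, mm along the optical axis (not along the pixel's ray), 0 where there is no reading.
- ctrl.camera_model(name): a dict with "fx", "fy", "cx", "cy" (pixels), "cam_to_world" (4x4, takes a point from camera to world coordinates). Camera axes: x right, y down, z forward; pixel columns grow to the right and rows downward; lengths in mm; the calibration is good to about 2 mm. A picture is of the moment at which its call begins: read the wrist's pose just before it. camera_model takes no time and is no camera call; for the wrist camera it gives the pose at the moment of the call.
- ctrl.job_done(): hands the job in, once; it reports no verdict.
Trained networks look in the newest picture that a camera, given by its name, has taken for a name from the list of things; names that differ only in an ending like _2 or _b are one class to them, and where a whole thing is asked for, a point or a joint stands for the part that bears it (a point fixed in the world has none). Each returns a list of dicts, best first, with "conf" (0 to 1); they miss things now and then, are a little off and sometimes report something else, mostly with a low value. They report only what shows in the picture. A call takes as long as a camera call. They do not tell look-alikes from the thing itself.
- ctrl.trace(name, camera): "mask" (480x640 bool, what is visible of it) and "box" ([left, top, right, bottom] as shares, 0 to 1, of the picture: columns of its width, rows of its height, round what is visible of it).
- ctrl.spot_point(name, camera): "at" ([column, row] as shares, 0 to 1, of the picture: columns of its width, rows of its height: a listed point, or the origin of a listed thing).
The state is a dict: "time_s": time; "qpos": joint angles; "joint_vel": joint speeds; "joint_efforts": joint torques, N m; "position": TCP position; "ee_rot": TCP orientation; "wrist_force": force on the tool from outside, world axes, zero at the start; "torque": the same for the moment, N m; "width": finger opening in mm.
Only numpy, scipy, OpenCV 4.12 (cv2) and the standard library are available. Lean on these libraries where they do the work, as an engineer would, in place of code of your own. Each camera call takes 0.05 s, during which the arm holds its last target. There are 200 camera calls.

## Working session

There is one attempt and no reset: what is moved stays moved. The work goes in short steps, Python scripts to look and compute and a tool call to move; the robot and the scene stay as the last step left them, time stands still between calls to the robot, and variables do not carry over. Pictures are saved under pics/ and viewed, about 8 in all and at most 12, crops included, and the job is handed in when it is done.

Besides the shell and the picture viewer there is one more tool, called after ">>>" as name(argument=value, ...) on one line, values as JSON. move_arm: Moves the arm, as the interface text tells. Its arguments: {"type":"object","properties":{"targets":{"type":"array","items":{"type":"number"}},"claw":{"type":"number"},"grip_force":{"type":"number"}},"required":["targets"]}

```bash
mkdir -p pics; cat > h.py <<'E'
import numpy as np, cv2
from bench import ctrl
from scipy.spatial.transform import Rotation as R
def w(cam,u,v,d,M=None):
    m=M or ctrl.camera_model(cam); u,v,d=map(np.asarray,(u,v,d))
    p=np.stack([(u-m['cx'])/m['fx']*d,(v-m['cy'])/m['fy']*d,d],-1)
    T=np.array(m['cam_to_world']); return p@T[:3,:3].T+T[:3,3]
def onz(cam,u,v,z):
    a=w(cam,u,v,1.);c=np.array(ctrl.camera_model(cam)['cam_to_world'])[:3,3]
    return c+(a-c)*(z-c[2])/(a-c)[2]
E
python3 - <<'E'
from h import *
print(ctrl.grasp_offset); o=ctrl.get_obs(); print(o)
for c in('scene','top'):
    im,d=ctrl.read_camera(c); cv2.imwrite(f'pics/{c}0.png',im); np.save(f'{c}0.npy',d)
    m=ctrl.camera_model(c);print(c,m['fx'],np.round(m['cam_to_world'],3).tolist())
    for n in('tool','tool_end','tool_tail','station','guide_mouth','guide_stop','console','start_top','basket','puck_a','laser_head'):
        for r in ctrl.spot_point(n,c)[:3]:
            u,v=r['at'][0]*640,r['at'][1]*480
            p=w(c,u,v,d[min(479,max(0,int(v))),min(639,max(0,int(u)))])
            print(n,round(r['conf'],2),round(u,1),round(v,1),p.round(0))
E
```

```text
18.700000000000003
{'time_s': 0.0, 'qpos': array([ 1.21033376,  0.60014177, -0.00255428,  1.6001045 ,  0.00181198,
        0.94291534, -0.0798003 ]), 'joint_vel': array([ 1.31828538e-03, -1.16420110e-04, -2.69966903e-05, -1.26070737e-03,
        7.22806923e-04,  2.03615886e-03, -7.21840782e-04]), 'joint_efforts': array([ 1.25264501e-04, -7.76448941e+01,  1.56492043e+00, -2.57996017e+01,
        1.23253406e-02,  9.18833044e-03, -1.04658290e-05]), 'position': array([ 202.83659199, -695.5651734 ,  230.41383817]), 'ee_rot': array([ 8.00012589e-01, -5.99982703e-01, -6.68077667e-04, -4.09170610e-04]), 'wrist_force': array([-0.72099561, -0.53125279,  0.49093395]), 'torque': array([-0.00251008,  0.03410853, -0.03203401]), 'width': 85.55146429442412}
scene 611.1988768026174 [[0.408, 0.55, -0.729, 1462.9], [0.913, -0.265, 0.311, -433.676], [-0.022, -0.792, -0.61, 824.198], [0.0, 0.0, 0.0, 1.0]]
tool 0.69 168.4 295.3 [ 611. -360.   53.]
tool_end 0.71 211.6 282.9 [ 578. -273.   21.]
tool_tail 0.59 127.0 305.3 [ 571. -434.   23.]
station 0.73 431.3 211.1 [573. 229.  31.]
guide_mouth 0.64 406.8 21
[... 661 characters left out ...]
-0.99, 1041.132], [0.0, 0.0, 0.0, 1.0]]
tool 0.6 454.1 248.8 [ 570. -351.   24.]
tool_end 0.67 413.6 247.9 [ 574. -260.    3.]
tool_tail 0.81 484.0 252.0 [ 562. -421.   24.]
tool_tail 0.59 287.0 183.8 [719.  43.  55.]
tool_tail 0.24 171.1 330.4 [384. 296.  59.]
station 0.82 200.3 257.3 [550. 246.  29.]
guide_mouth 0.72 226.4 258.2 [548. 185.  26.]
guide_stop 0.62 180.0 261.6 [514. 202. 305.]
console 0.68 370.1 172.8 [ 753. -155.   32.]
start_top 0.59 383.1 170.7 [ 753. -184.   49.]
start_top 0.43 300.6 187.4 [706.  10.  71.]
basket 0.82 446.5 280.1 [ 496. -330.   25.]
puck_a 0.81 227.1 310.2 [428. 172.  64.]
puck_a 0.64 171.1 326.7 [392. 296.  60.]
puck_a 0.53 450.8 309.4 [ 428. -337.   24.]
```

View pics/scene0.png

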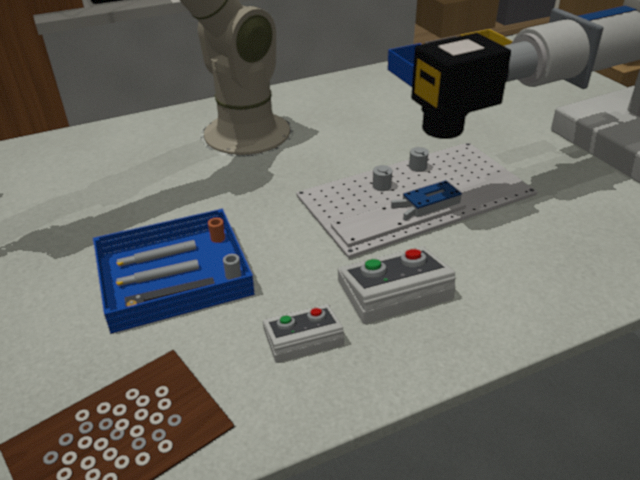

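View pics/top0.png

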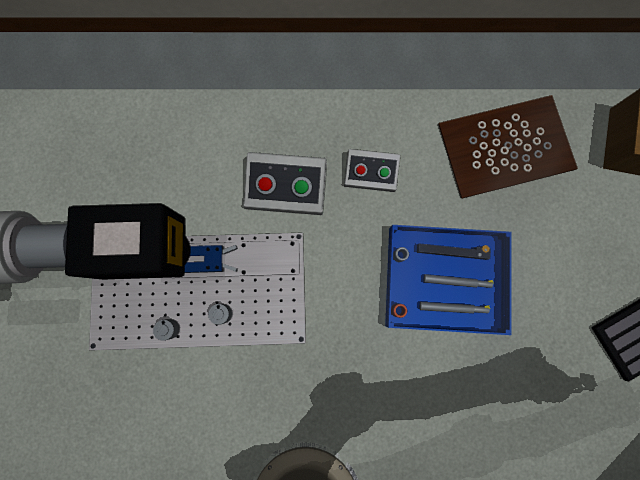

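The scene shows the dark bar with the gold insert at scene px (170,293) / top px (455,250). Its look-alikes are the bright bars at top px (460,283) and (453,308). The console meant is the larger one, at top px (285,183), with its green button at (301,187). The small one at (370,170) is a decoy.

Next: a close crop to check the choice, plus geometry from masks and depth.

```bash
python3 - <<'E'
from h import *
im,d=ctrl.read_camera('top')
cv2.imwrite('pics/crop1.png',cv2.resize(im[220:340,380:520],None,fx=5,fy=5,interpolation=cv2.INTER_CUBIC))
for n in('tool','console','station','puck_a','basket'):
  for r in ctrl.trace(n,'top')[:2]:
    m=r['mask'];v,u=np.nonzero(m&(d>0));p=w('top',u,v,d[v,u])
    z=np.median(p[:,2]);
    q=p[(abs(p[:,2]-(24 if n=='tool' else 16 if n=='station' else z))<8)]
    if len(q)<5: continue
    rc=cv2.minAreaRect(q[:,:2].astype(np.float32))
    print(n,round(r['conf'],2),'z',z.round(1),rc,p.min(0).round(),p.max(0).round())
m=ctrl.camera_model('wrist');o=ctrl.get_obs();Rt=R.from_quat(o['ee_rot']).as_matrix()
T=np.array(m['cam_to_world']);print('cam in tcp',(Rt.T@(T[:3,3]-o['position'])).round(1),(Rt.T@T[:3,:3]).round(3).tolist(),m['fx'])
E
```

```text
tool 0.9 z 23.2 ((564.5968017578125, -351.1394958496094), (170.8812255859375, 30.88199806213379), 88.91053009033203) [ 547. -444.   -2.] [ 582. -266.   29.]
tool 0.69 z 60.8 ((388.5797119140625, 297.80029296875), (41.01532745361328, 13.894811630249023), 11.695989608764648) [359. 290.  12.] [408. 339.  69.]
console 0.94 z 56.1 ((740.5328369140625, 48.49537658691406), (186.23587036132812, 100.20661163330078), 85.36246490478516) [656. -49.  -3.] [817. 150.  78.]
console 0.89 z 37.0 ((763.8411865234375, -160.13226318359375), (124.33040618896484, 84.44219207763672), 85.21849822998047) [ 714. -224.    2.] [810. -92.  53.]
station 0.92 z 26.4 ((474.44073486328125, 253.60504150390625), (260.5180969238281, 500.5450134277344), 1.7357522249221802) [337.   1.  -5.] [687. 732. 388.]
puck_a 0.86 z 61.0 ((420.5209045410156, 191.56390380859375), (43.2397575378418, 41.8855094909668), 89.86888122558594) [400. 170.  18.] [441. 213.  69.]
puck_a 0.82 z 60.8 ((385.63555908203125, 312.8094787597656), (44.23846435546875, 41.73314666748047), 89.7890396118164) [364. 290.  16.] [408. 335.  69.]
basket 0.77 z 4.2 ((501.4245910644531, -344.3875732421875), (301.9512023925781, 251.4803009033203), 86.51904296875) [ 374. -501.   -6.] [ 634. -187.   57.]
basket 0.37 z 23.2 ((564.8692016601562, -351.1369323730469), (170.90318298339844, 30.898176193237305), 88.69496154785156) [ 547. -437.    1.] [ 582. -266.   29.]
cam in tcp [   0.8  -71.  -142.7] [[1.0, -0.001, -0.0], [0.001, 0.961, 0.278], [-0.0, -0.278, 0.961]] 408.28821119298937
```

View pics/crop1.png

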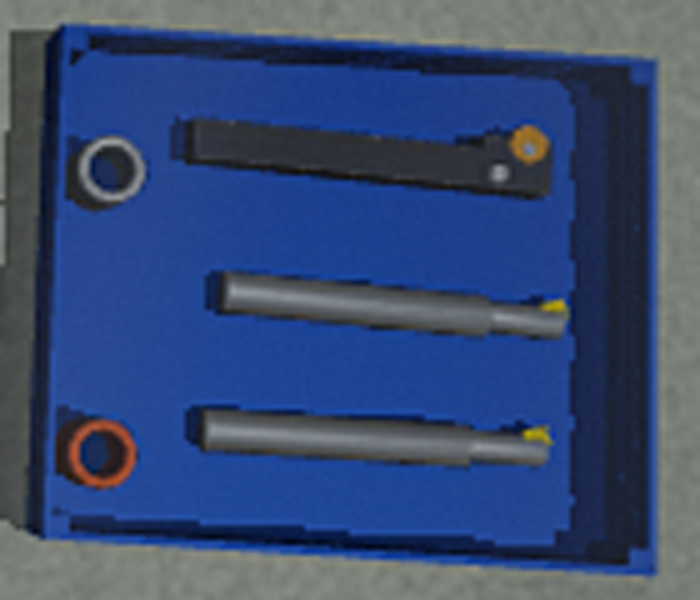

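The crop confirms the choice: the dark square bar is at crop px (370,160), with its gold insert on the head at (528,143) and the shank end at (195,140). The bright round bars below it are the decoys. Moving above it for a wrist view.

>>> move_arm(targets=[0.02, 0.02, 0, 0, 0, 0.07, 0.06, 0.06, 0, 0, 0, 0.2, 0.1, 0.1, 0, 0, 0, 0.34, 0.14, 0.14, 0, 0, 0, 0.48, 0.18, 0.18, 0, 0, 0, 0.62, 0.22, 0.22, -0.01, 0, 0, 0.75, 0.26, 0.26, -0.02, 0, 0, 0.88, 0.3, 0.3, -0.03, 0, 0, 1.02, 0.34, 0.34, -0.04, 0, 0, 1.14, 0.362, 0.361, -0.05, 0, 0, 1.2, 0.362, 0.361, -0.05, 0, 0, 1.2, 0.362, 0.361, -0.05, 0, 0, 1.2], claw=0.5, grip_force=60)

```text
time_s: 3.0
position: [564.6, -334.8, 181.4]
ee_rot: [0.999, -0.043, -0.0, 0.0]
wrist_force: [-1.3, -0.4, 0.0]
width: 42.7
```

```bash
python3 - <<'E'
from h import *
print(ctrl.get_obs()['position'],ctrl.get_obs()['qpos'].round(3))
M=ctrl.camera_model('wrist')
im,d=ctrl.read_camera('wrist'); cv2.imwrite('pics/w1.png',im)
for n in('tool_end','tool_tail'):
  for r in ctrl.spot_point(n,'wrist')[:1]:
    u,v=r['at'][0]*640,r['at'][1]*480; print(n,r['conf'],u,v,onz('wrist',u,v,4).round(1))
r=ctrl.trace('tool','wrist')[0]; print(r['conf'])
m=r['mask'];v,u=np.nonzero(m&(d>0));p=w('wrist',u,v,d[v,u],M)
q=p[abs(p[:,2]-24)<4];print(len(q),np.median(q[:,2]))
# axis from the shank part: per-y-bin mid of x edges
c=cv2.minAreaRect(q[:,:2].astype(np.float32));print(c)
lo,hi=q[:,1].min(),q[:,1].max();print(lo,hi)
ys=np.arange(lo+45,hi-6,4);mid=[];wd=[]
for y in ys:
    s=q[abs(q[:,1]-y)<2][:,0];mid.append((s.min()+s.max())/2);wd.append(np.ptp(s))
f=np.polyfit(ys,mid,1);print('yaw',-np.arctan(f[0]),'x at mid',np.polyval(f,(lo+hi)/2),'w',np.median(wd),'resid',np.std(np.polyval(f,ys)-mid))
E
```

```text
[ 564.62135843 -334.8406573   181.388924  ] [ 0.664  0.589 -0.33   1.796  0.255  0.799  0.121]
tool_end 0.83 325.312 121.2 [ 576.  -266.5    4. ]
tool_tail 0.75 317.824 326.784 [ 555.  -437.3    4. ]
0.76
5992 24.069704887397222
((569.4092407226562, -351.8734130859375), (169.96534729003906, 31.066362380981445), 84.5783920288086)
-437.2706282825184 -266.1525060744767
yaw -0.10483436817160843 x at mid 564.409831407393 w 19.56102677111903 resid 0.15553581450986523
```

View pics/w1.png

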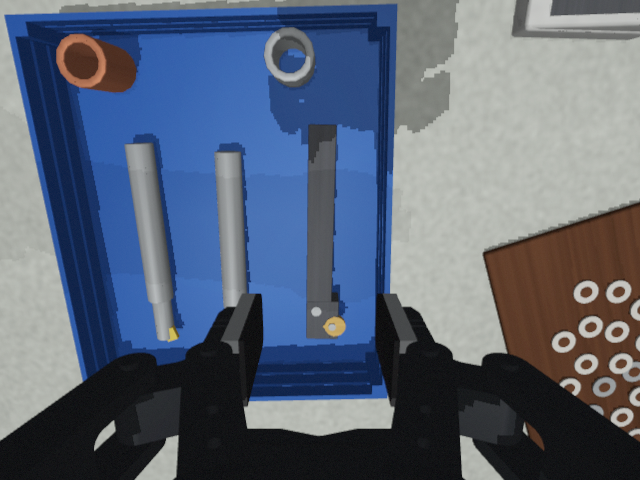

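The wrist view shows the tool between the open fingers: end at px (322,125), insert at (335,326), free space on both sides. Descending with the grasp point 30 mm behind mid-length.

>>> move_arm(targets=[-0.0036, -0.0466, -0.02, 0, 0, -0.019, -0.0036, -0.0466, -0.06, 0, 0, -0.019, -0.0036, -0.0466, -0.105, 0, 0, -0.019, -0.0036, -0.0466, -0.14, 0, 0, -0.019, -0.0036, -0.0466, -0.16, 0, 0, -0.019, -0.0036, -0.0466, -0.173, 0, 0, -0.019, -0.0036, -0.0466, -0.173, 0, 0, -0.019])

```text
time_s: 4.08
position: [561.4, -381.7, 8.2]
ee_rot: [0.999, -0.053, -0.0, 0.0]
wrist_force: [-0.0, 0.6, 0.8]
width: 42.8
```

>>> move_arm(targets=[0, 0, 0, 0, 0, 0, 0, 0, 0, 0, 0, 0, 0, 0, 0, 0, 0, 0, 0, 0, 0, 0, 0, 0, 0, 0, 0, 0, 0, 0], claw=0, grip_force=70)

```text
time_s: 4.7
position: [561.7, -381.9, 9.8]
ee_rot: [0.999, -0.053, 0.001, 0.001]
wrist_force: [-2.5, -0.1, 6.5]
width: 18.1
```

>>> move_arm(targets=[0, 0, 0.005, 0, 0, 0, 0, 0, 0.015, 0, 0, 0, 0, 0, 0.04, 0, 0, 0, 0, 0, 0.08, 0, 0, 0, 0, 0, 0.13, 0, 0, 0, 0, 0, 0.16, 0, 0, 0, 0, 0, 0.16, 0, 0, 0])

```text
time_s: 5.58
position: [562.4, -382.3, 171.1]
ee_rot: [0.999, -0.053, 0.002, 0.001]
wrist_force: [0.3, -0.5, -6.4]
width: 18.4
```

```bash
python3 - <<'E'
from h import *
o=ctrl.get_obs();print(o['position'],o['width'],o['wrist_force'],R.from_quat(o['ee_rot']).as_matrix().round(3).tolist())
M=ctrl.camera_model('wrist')
im,d=ctrl.read_camera('wrist'); cv2.imwrite('pics/w2.png',im)
r=ctrl.trace('tool','wrist')[0]; print(r['conf'],r['box'])
m=cv2.erode(r['mask'].astype(np.uint8),np.ones((3,3)))>0
v,u=np.nonzero(m&(d>0));p=w('wrist',u,v,d[v,u],M)
P=(p-o['position'])@R.from_quat(o['ee_rot']).as_matrix()
print(np.percentile(P,[1,10,50,90,99],axis=0).round(1).tolist())
k=P[P[:,1]<-20]; A=np.c_[k[:,1],np.ones(len(k))]; s=np.median(k[:,2]); k=k[abs(k[:,2]-s)<6]
print('z vs y',np.polyfit(k[:,1],k[:,2],1)); 
ys=np.arange(-110,-25,5);mid=[(lambda a:(a.min()+a.max())/2)(k[abs(k[:,1]-y)<2.5][:,0]) if (abs(k[:,1]-y)<2.5).sum()>5 else np.nan for y in ys]
print(np.round(mid,1),k[:,1].min())
E
```

```text
[ 562.44875126 -382.27591924  171.05237616] 18.425116039946825 [ 0.32148892 -0.46016136 -6.35994366] [[0.994, -0.106, 0.004], [-0.106, -0.994, -0.003], [0.004, 0.002, -1.0]]
0.6 [0.4408, 0.0, 0.5581, 0.9056]
[[-9.0, -102.1, -15.5], [-7.1, -93.3, -14.9], [0.5, -46.4, -14.1], [8.2, 23.3, -13.2], [10.7, 40.1, -12.4]]
z vs y [-5.29039371e-03 -1.42518498e+01]
[nan 0.3 0.3 0.3 0.3 0.4 0.3 0.4 0.4 0.5 0.4 0.4 0.5 0.3 0.3 0.5 0.5] -103.2929101220161
```

View pics/w2.png

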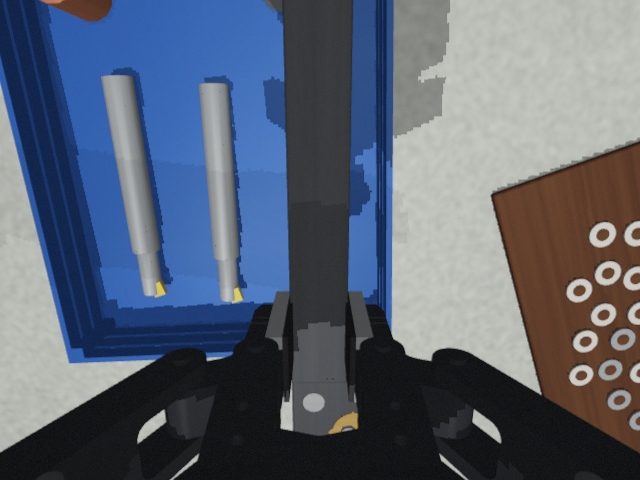

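The tool is held level, with its top 14 mm behind the TCP, and the insert is visible at px (345,425). Moving in front of the guide, offset sideways so the mouth stays visible.

>>> move_arm(targets=[-0.003, 0.02, 0, 0, 0, 0.01, -0.01, 0.06, 0, 0, 0, 0.02, -0.018, 0.11, 0, 0, 0, 0.03, -0.026, 0.16, 0, 0, 0, 0.05, -0.034, 0.21, 0, 0, 0, 0.07, -0.042, 0.26, -0.005, 0, 0, 0.09, -0.05, 0.31, -0.01, 0, 0, 0.1, -0.058, 0.36, -0.015, 0, 0, 0.12, -0.064, 0.41, -0.02, 0, 0, 0.13, -0.07, 0.445, -0.02, 0, 0, 0.136, -0.072, 0.457, -0.02, 0, 0, 0.136, -0.072, 0.457, -0.02, 0, 0, 0.136])

```text
time_s: 7.18
position: [488.4, 76.2, 147.6]
ee_rot: [1.0, 0.016, -0.001, 0.0]
wrist_force: [0.1, 0.3, -5.3]
width: 18.2
```

```bash
python3 - <<'E'
from h import *
o=ctrl.get_obs();print(o['position'],o['width'],o['ee_rot'].round(4),o['wrist_force'])
im,d=ctrl.read_camera('wrist'); cv2.imwrite('pics/w3.png',im);np.save('w3.npy',d)
M=ctrl.camera_model('wrist'); np.save('w3T.npy',M['cam_to_world'])
for n,z in(('guide_mouth',28),('guide_stop',28),('station',0)):
  for r in ctrl.spot_point(n,'wrist')[:2]:
    u,v=r['at'][0]*640,r['at'][1]*480; print(n,round(r['conf'],2),u,v,onz('wrist',u,v,z).round(1))
E
```

```text
[488.44602569  76.17254955 147.60624816] 18.17229361913275 [ 9.999e-01  1.610e-02 -8.000e-04  1.000e-04] [ 0.13422675  0.27196019 -5.29978253]
guide_mouth 0.83 422.784 46.992 [547.5 188.1  28. ]
guide_stop 0.23 631.296 267.216 [703.6  54.4  28. ]
```

View pics/w3.png

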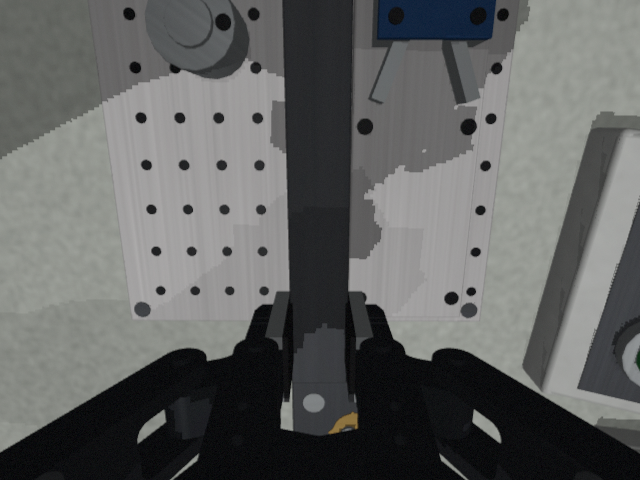

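The wrist view shows the cover's front edge at row 40, cols 377–495. The lead-in jaws open to cols 370–480, and the plate's right edge runs (525,20)→(481,318). Fitting these in world coordinates.

```bash
python3 - <<'E'
from h import *
im=cv2.imread('pics/w3.png');d=np.load('w3.npy');T=np.load('w3T.npy')
M=dict(ctrl.camera_model('wrist'),cam_to_world=T)
u,v=np.meshgrid(np.arange(640),np.arange(480));P=w('wrist',u,v,d,M)
hsv=cv2.cvtColor(im,cv2.COLOR_BGR2HSV)
b=(abs(P[...,2]-56.5)<5)&(u>360)&(v<60)&(d>0)
blue=b; q=P[b];print('cover n',len(q),'z',np.median(q[:,2]),'x',np.percentile(q[:,0],[.5,50,99.5]),'y',q[:,1].min())
# cover front edge & side edges
fr=[P[v[:,c][b[:,c]].max(),c] for c in range(385,488)];fr=np.array(fr)
f=np.polyfit(fr[:,0],fr[:,1],1);print('front slope(yaw)',f[0],'mid',fr.mean(0).round(1))
for r in range(2,38,5):
    c=np.nonzero(b[r])[0];print('row',r,P[r,c.min()].round(1),P[r,c.max()].round(1))
# plate edges
for side in(0,1):
    L=[]
    for r in range(90,300,6):
        c=np.nonzero((abs(P[r,:,2]-16)<6)&(d[r]>0)&(u[r]<530))[0]
        L.append(P[r,c.max() if side else c.min()])
    L=np.array(L);f=np.polyfit(L[:,1],L[:,0],1);k=abs(np.polyval(f,L[:,1])-L[:,0])<2;f=np.polyfit(L[k,1],L[k,0],1)
    print('edge',side,'yaw',-f[0],'x@y188',np.polyval(f,188),k.sum(),np.median(L[:,2]))
# apron and jaws
for r in (55,65,75,85,95,110,130,200):
    c=np.arange(355,530);z=P[r,c,2]
    a=c[(z>22)&(z<34)];j=c[(z>38)&(z<52)]
    print(r,'apron',P[r,a.min()].round(1),P[r,a.max()].round(1),'jaw',[(P[r,g[0],:2].round(1).tolist(),P[r,g[-1],:2].round(1).tolist()) for g in np.split(j,np.nonzero(np.diff(j)>3)[0]+1) if len(g)])
# cam check: tool top plane known vs station
E
```

```text
cover n 4542 z 56.668058580323304 x [516.26896718 545.64144894 575.19242638] y 187.9545351693198
front slope(yaw) 0.02704179432395945 mid [547.8 189.   53.3]
row 2 [516.  205.3  52.9] [574.8 205.9  57.5]
row 7 [516.1 202.9  53.3] [574.9 203.7  56.8]
row 12 [516.2 200.3  54.4] [575.  201.3  57.5]
row 17 [516.2 197.7  55.6] [575.3 199.3  56.2]
row 22 [516.3 196.1  51.9] [575.3 196.8  57.2]
row 27 [516.5 193.   55.9] [575.2 194.5  57.1]
row 32 [516.4 191.1  53.2] [575.  192.1  57.1]
row 37 [516.6 188.7  53.2] [575.4 189.8  56.9]
edge 0 yaw 0.028066906910545534 x@y188 347.02040988633223 35 15.778087232345285
edge 1 yaw 0.026835443376403176 x@y188 605.19544572733 35 15.658731604583863
55 apron [507.4 183.4  27.1] [585.  185.5  28.9] jaw [([524.2, 182.3], [531.9, 181.4]), ([559.8, 183.3], [568.9, 182.6])]
65 apron [507.7 177.9  27.4] [585.4 180.1  28.5] jaw [([522.2, 176.9], [529.9, 176.1]), ([562.2, 177.9], [570.5, 177.5])]
75 apron [508.  172.4  27.2] [585.6 174.6  28.5] jaw [([520.0, 170.9], [528.2, 171.0]), ([564.2, 172.6], [572.5, 172.3])]
85 apron [508.2 166.6  28.6] [586.1 169.   27.6] jaw [([518.3, 165.7], [526.6, 165.8]), ([566.0, 167.6], [574.1, 167.1])]
95 apron [508.7 161.1  26.6] [585.9 163.3  28.6] jaw [([516.6, 160.4], [524.7, 160.5]), ([568.7, 162.2], [577.0, 162.0])]
110 apron [509.  152.3  28.6] [586.1 154.6  28.2] jaw []
130 apron [509.6 140.5  29. ] [586.9 142.8  27.1] jaw []
200 apron [512.1  96.6  27.8] [587.4  99.   28.4] jaw []
```

>>> move_arm(targets=[0.01, -0.03, 0, 0, 0, -0.003, 0.035, -0.047, -0.02, 0, 0, -0.005, 0.0616, -0.047, -0.05, 0, 0, -0.005, 0.0616, -0.047, -0.08, 0, 0, -0.005, 0.0616, -0.047, -0.1, 0, 0, -0.005, 0.0616, -0.047, -0.108, 0, 0, -0.005, 0.0616, -0.047, -0.108, 0, 0, -0.005, 0.0616, -0.047, -0.108, 0, 0, -0.005])

```text
time_s: 8.38
position: [551.5, 28.2, 41.1]
ee_rot: [1.0, 0.012, 0.001, -0.0]
wrist_force: [0.6, 0.3, -5.4]
width: 17.8
```

```bash
python3 - <<'E'
from h import *
M=ctrl.camera_model('wrist');o=ctrl.get_obs();print(o['position'],2*o['ee_rot'][:3],o['wrist_force'])
im,d=ctrl.read_camera('wrist'); cv2.imwrite('pics/w4.png',im)
u,v=np.meshgrid(np.arange(640),np.arange(480));P=w('wrist',u,v,d,M)
for r in range(0,300,20):
    s=(d[r]>0)&(abs(u[r]-320)<130)
    z=P[r,:,2]; top=np.nonzero(s&(abs(z-54.5)<8)&(abs(P[r,:,0]-548)<16))[0]; ap=np.nonzero(s&(abs(z-28)<5))[0]; 
    if len(top) and len(ap): print(r,'tool',P[r,top.min()].round(1),P[r,top.max()].round(1),'apron',P[r,ap.min()].round(1),P[r,ap.max()].round(1))
E
```

```text
[551.51517057  28.19294704  41.07938383] [1.99984883e+00 2.45578223e-02 1.25720434e-03] [ 0.57125025  0.32611419 -5.3775303 ]
0 tool [539.3 130.6  55.2] [559.1 131.5  53.7] apron [507.8 136.9  27.7] [586.7 138.8  27.7]
20 tool [539.6 125.8  54.3] [559.3 126.3  54.2] apron [507.3 131.1  25.9] [587.1 132.8  27.2]
40 tool [539.6 120.5  54.7] [559.1 120.8  55.5] apron [507.7 124.7  26.4] [587.4 126.5  27. ]
60 tool [539.9 115.2  54.8] [559.4 115.6  54.8] apron [508.7 117.9  28.8] [587.5 120.   27.4]
80 tool [539.9 109.7  54.6] [559.7 110.2  54.3] apron [508.6 111.4  28.5] [587.5 113.4  27.3]
100 tool [540.1 104.2  53.8] [559.6 104.5  55.7] apron [508.8 104.7  27.9] [587.7 106.6  27.8]
120 tool [540.2  98.4  54.3] [559.9  98.8  54.8] apron [508.6  97.7  27. ] [588.   99.6  27.5]
140 tool [540.5  92.5  54.9] [559.9  92.9  54.8] apron [509.   90.6  27.1] [588.4  92.5  27. ]
160 tool [540.5  86.4  54.4] [560.1  86.9  54.7] apron [508.5  83.   25.4] [588.3  85.1  27. ]
180 tool [540.9  80.4  56.3] [560.4  80.6  54.5] apron [509.3  75.7  27.1] [588.4  77.7  28.2]
200 tool [540.9  73.9  55. ] [560.4  74.3  54.7] apron [509.8  68.   27.4] [588.9  69.9  27.4]
220 tool [541.3  67.5  55.7] [560.6  68.   55.9] apron [509.7  59.9  27.1] [589.6  61.6  26. ]
240 tool [541.2  60.4  54.6] [560.9  61.   54.9] apron [510.3  52.   28. ] [588.9  53.9  28.2]
260 tool [541.7  54.   56. ] [560.9  54.   54.8] apron [510.1  43.3  27. ] [589.6  45.2  27. ]
280 tool [541.7  46.7  55.6] [561.3  46.7  54.3] apron [510.6  34.7  27.4] [589.8  36.7  27.6]
```

>>> move_arm(targets=[-0.002, 0, -0.003, 0, 0, 0.001, -0.002, 0, -0.0058, 0, 0, 0.001, -0.0022, 0.008, -0.0058, 0, 0, 0.001, -0.0025, 0.018, -0.0058, 0, 0, 0.001, -0.0028, 0.028, -0.0058, 0, 0, 0.001, -0.0031, 0.038, -0.0058, 0, 0, 0.001, -0.0033, 0.044, -0.0058, 0, 0, 0.001, -0.0033, 0.044, -0.0058, 0, 0, 0.001])

```text
time_s: 9.43
position: [547.7, 73.1, 34.5]
ee_rot: [1.0, 0.014, 0.0, -0.0]
wrist_force: [0.6, -0.6, -7.1]
width: 18.1
```

>>> move_arm(targets=[0.0005, 0.003, 0, 0, 0, 0, 0.0003, 0.008, 0, 0, 0, 0, 0.0002, 0.014, 0, 0, 0, 0, 0, 0.021, 0, 0, 0, 0, -0.0002, 0.028, 0, 0, 0, 0, -0.0002, 0.03, 0, 0, 0, 0, -0.0002, 0.03, 0, 0, 0, 0])

```text
time_s: 10.3
position: [547.5, 102.6, 34.4]
ee_rot: [1.0, 0.013, -0.0, 0.0]
wrist_force: [0.7, 0.1, -5.5]
width: 18.2
```

```bash
python3 - <<'E'
from h import *
M=ctrl.camera_model('wrist');o=ctrl.get_obs();print(o['position'],2*o['ee_rot'][:3],o['wrist_force'],o['torque'])
im,d=ctrl.read_camera('wrist'); cv2.imwrite('pics/w5.png',im)
E
```

```text
[547.46495065 102.55522445  34.44900628] [ 1.99982544e+00  2.64228924e-02 -5.42445599e-05] [ 0.67680229  0.06272448 -5.52263931] [-0.16678789  0.0466817  -0.0709013 ]
```

View pics/w5.png

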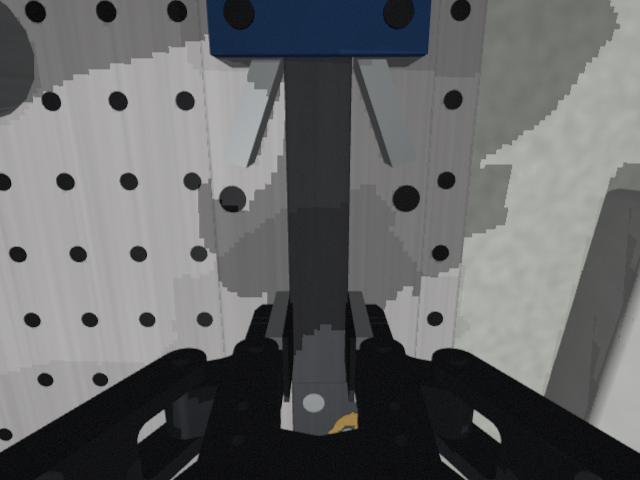

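The shank is between the jaws and under the cover, entering at px (318,58), and the wrist force is near zero. Releasing, going up and over, then pushing the tail with shut fingers.

>>> move_arm(targets=[0, 0, -0.0005, 0, 0, 0, 0, 0, -0.0005, 0, 0, 0, 0, 0, -0.0005, 0, 0, 0, 0, 0, 0.008, 0, 0, 0, 0, 0, 0.03, 0, 0, 0, 0.0003, -0.01, 0.045, 0, 0, 0, 0.001, -0.045, 0.045, 0, 0, 0, 0.002, -0.078, 0.045, 0, 0, 0, 0.002, -0.078, 0.045, 0, 0, 0], claw=0.45)

```text
time_s: 11.48
position: [549.4, 20.4, 79.9]
ee_rot: [1.0, 0.01, -0.0, 0.001]
wrist_force: [-0.8, 1.4, 0.2]
width: 38.3
```

>>> move_arm(targets=[0, 0, 0, 0, 0, 0, 0, 0, 0, 0, 0, 0, 0, 0, -0.01, 0, 0, 0, 0, 0, -0.03, 0, 0, 0, 0, 0, -0.042, 0, 0, 0, 0, 0, -0.042, 0, 0, 0], claw=0)

```text
time_s: 12.22
position: [548.8, 24.8, 36.4]
ee_rot: [1.0, 0.013, -0.001, 0.0]
wrist_force: [0.2, -0.4, 1.1]
width: -0.1
```

```bash
python3 - <<'E'
from h import *
M=ctrl.camera_model('wrist');o=ctrl.get_obs();print(o['position'],2*o['ee_rot'][:3],o['wrist_force'],o['width'])
im,d=ctrl.read_camera('wrist'); cv2.imwrite('pics/w6.png',im)
u,v=np.meshgrid(np.arange(640),np.arange(480));P=w('wrist',u,v,d,M)
for r in range(0,330,30):
    top=np.nonzero((d[r]>0)&(abs(P[r,:,2]-48)<6)&(abs(P[r,:,0]-548)<30))[0]
    if len(top): print(r,'tool',P[r,top.min()].round(1),P[r,top.max()].round(1))
E
```

```text
[548.77502326  24.78409747  36.35030237] [ 1.99981661  0.02699628 -0.00214936] [ 0.18065969 -0.39678957  1.11068093] -0.06177597320717007
0 tool [537.4 127.7  48.4] [557.1 128.6  47.1]
30 tool [537.7 120.   48.6] [557.2 120.7  47.2]
60 tool [537.7 112.   47.9] [557.3 112.6  47.5]
90 tool [538.  103.7  46.8] [557.7 104.2  48.3]
120 tool [538.4  95.   48.2] [557.8  95.5  48.5]
150 tool [538.4  85.9  47.1] [558.4  86.3  46.4]
180 tool [538.9  76.6  48.5] [564.8  76.9  45.6]
210 tool [539.2  66.6  47.2] [567.2  67.3  47.2]
240 tool [539.3  56.2  47. ] [570.5  57.8  49.5]
300 tool [542.7  35.2  49. ] [555.5  35.5  48.9]
```

View pics/w6.png

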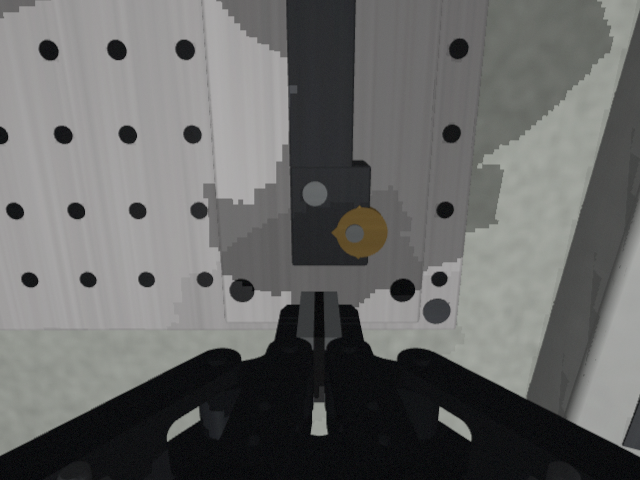

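The tool lies straight in the guide, with its tail face at row 265 and the shut fingers behind it on the axis. Pushing.

>>> move_arm(targets=[0, 0.006, 0, 0, 0, 0, -0.0002, 0.013, 0, 0, 0, 0, -0.0004, 0.02, 0, 0, 0, 0, -0.0006, 0.028, 0, 0, 0, 0, -0.0009, 0.037, 0, 0, 0, 0, -0.0012, 0.046, 0, 0, 0, 0, -0.0015, 0.055, 0, 0, 0, 0, -0.0017, 0.063, 0, 0, 0, 0, -0.0019, 0.07, 0, 0, 0, 0, -0.0019, 0.072, 0, 0, 0, 0, -0.0019, 0.072, 0, 0, 0, 0])

```text
time_s: 13.65
position: [547.6, 95.7, 37.9]
ee_rot: [1.0, 0.013, 0.0, 0.001]
wrist_force: [-0.1, -4.6, 3.2]
width: 0.1
```

>>> move_arm(targets=[0, 0.003, 0, 0, 0, 0, -0.0001, 0.006, 0, 0, 0, 0, -0.0002, 0.008, 0, 0, 0, 0, -0.0003, 0.01, 0, 0, 0, 0, -0.0003, 0.0115, 0, 0, 0, 0, -0.0003, 0.0115, 0, 0, 0, 0])

```text
time_s: 14.4
position: [547.3, 106.7, 37.9]
ee_rot: [1.0, 0.012, -0.0, 0.001]
wrist_force: [0.4, -6.0, 6.1]
width: 0.1
```

>>> move_arm(targets=[0, 0.0015, 0, 0, 0, 0, 0, 0.003, 0, 0, 0, 0, 0, 0.003, 0, 0, 0, 0])

```text
time_s: 14.78
position: [547.3, 109.6, 37.9]
ee_rot: [1.0, 0.012, -0.0, 0.001]
wrist_force: [-0.6, -6.8, 4.4]
width: -0.2
```

>>> move_arm(targets=[0, 0.0015, 0, 0, 0, 0, 0, 0.003, 0, 0, 0, 0, 0, 0.003, 0, 0, 0, 0])

```text
time_s: 15.15
position: [547.3, 110.1, 37.9]
ee_rot: [1.0, 0.011, -0.0, 0.002]
wrist_force: [0.7, -14.0, 7.0]
width: -0.0
```

```bash
python3 - <<'E'
from h import *
M=ctrl.camera_model('wrist');o=ctrl.get_obs();print(o['position'],2*o['ee_rot'][:3],o['wrist_force'],o['width'])
im,d=ctrl.read_camera('wrist'); cv2.imwrite('pics/w7.png',im)
u,v=np.meshgrid(np.arange(640),np.arange(480));P=w('wrist',u,v,d,M)
c=(abs(P[...,2]-56.5)<5)&(d>0)&(v<150)&(im[...,0].astype(int)>im[...,2]+30);print('cover',c.sum(),P[c][:,1].min() if c.any() else 0)
for col in (310,320,330): 
    r=np.nonzero((abs(P[:,col,2]-48)<5)&(v[:,col]>200)&(v[:,col]<285))[0]; print(col,r.max(),P[r.max(),col].round(1))
E
```

```text
[547.25532339 110.11742182  37.87865164] [ 1.99986495e+00  2.27507571e-02 -9.07796001e-04] [  0.71486091 -14.04106526   7.01115136] -0.006769066417246176
cover 16674 189.44692104743652
310 284 [544.5 125.6  47.9]
320 284 [547.9 126.   48.6]
330 284 [551.4 125.9  48.3]
```

View pics/w7.png

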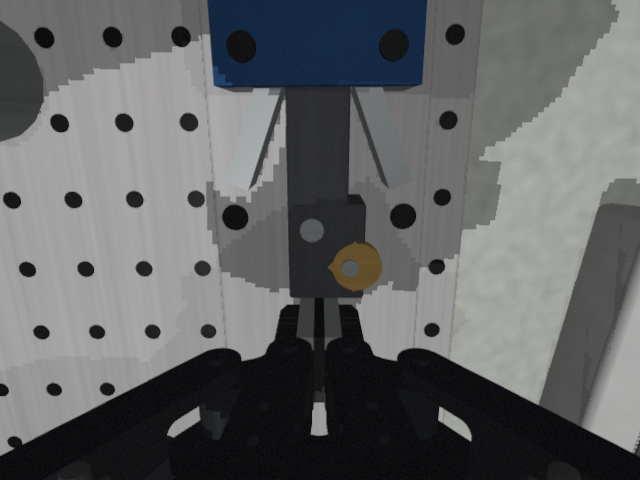

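The force jumped to 14 N while a 3 mm command moved the tool only 0.5 mm, so it looks home. One firmer push to confirm.

>>> move_arm(targets=[0, 0.002, 0, 0, 0, 0, 0, 0.004, 0, 0, 0, 0, 0, 0.004, 0, 0, 0, 0, 0, 0.004, 0, 0, 0, 0])

```text
time_s: 15.7
position: [547.1, 110.3, 37.9]
ee_rot: [1.0, 0.01, -0.001, 0.005]
wrist_force: [2.5, -24.0, 10.3]
width: -0.1
```

>>> move_arm(targets=[0, -0.006, 0, 0, 0, 0, 0, -0.03, 0, 0, 0, 0, 0, -0.05, 0.01, 0, 0, 0, 0, -0.06, 0.05, 0, 0, 0, 0.02, -0.08, 0.1, 0, 0, 0, 0.06, -0.1, 0.14, 0, 0, 0, 0.11, -0.115, 0.17, 0, 0, 0, 0.145, -0.115, 0.18, 0, 0, 0, 0.153, -0.115, 0.18, 0, 0, 0, 0.153, -0.115, 0.18, 0, 0, 0])

```text
time_s: 16.95
position: [699.7, 3.8, 216.6]
ee_rot: [1.0, 0.014, -0.001, -0.0]
wrist_force: [-0.7, -0.1, -0.9]
width: 0.3
```

```bash
python3 - <<'E'
from h import *
M=ctrl.camera_model('wrist');o=ctrl.get_obs();print(o['position'],o['ee_rot'],o['wrist_force'])
im,d=ctrl.read_camera('wrist'); cv2.imwrite('pics/w8.png',im)
u,v=np.meshgrid(np.arange(640),np.arange(480));P=w('wrist',u,v,d,M)
for r in ctrl.spot_point('start_top','wrist')[:2]:
    a,b=r['at'][0]*640,r['at'][1]*480;print(r['conf'],a,b,P[int(b),int(a)].round(1))
h=cv2.cvtColor(im,cv2.COLOR_BGR2HSV)
for nm,lo,hi in(('green',(45,100,40),(80,255,255)),('red',(0,150,50),(6,255,255))):
    m=(cv2.inRange(h,lo,hi)>0)&(d>0);n,l,s,c=cv2.connectedComponentsWithStats(m.astype(np.uint8))
    for i in range(1,n):
        if s[i,4]>300:
            q=P[l==i];print(nm,c[i],s[i,4],q.mean(0).round(1),np.ptp(q,axis=0).round(1))
            k=q[q[:,2]>np.percentile(q[:,2],10)];C=k.mean(0);nn=np.linalg.svd(k-C,full_matrices=False)[2][2];print('n',(nn*np.sign(nn[2])).round(3))
r=ctrl.trace('console','wrist')[0];q=P[r['mask']&(d>0)];q=q[(q[:,2]>30)&(q[:,2]<90)]
C=np.median(q,0)
for _ in range(6):
    nn=np.linalg.svd(q-q.mean(0),full_matrices=False)[2][2];e=abs((q-q.mean(0))@nn);q=q[e<max(3,np.percentile(e,90))]
print('panel n',nn*np.sign(nn[2]),q.mean(0),cv2.minAreaRect(q[:,:2].astype(np.float32)))
cv2.imwrite('pics/w8.png',im)
# tool/guide check from top
im,d=ctrl.read_camera('top');cv2.imwrite('pics/t8.png',cv2.resize(im[140:360,80:340],None,fx=3,fy=2.7))
E
```

```text
[699.65486768   3.77827693 216.62502405] [ 9.99908596e-01  1.35019450e-02 -6.51547611e-04 -2.71129826e-04] [-0.71061974 -0.1370558  -0.92524337]
0.58 333.312 216.0 [710.2   9.   72.5]
green [332.0605007  214.68497914] 1438 [709.5   9.8  72.1] [30.9 30.8 11. ]
n [-0.2    0.034  0.979]
red [346.59114434  93.74295572] 1739 [716.2  92.1  72.2] [31.2 30.2 11.1]
n [-0.205  0.011  0.979]
panel n [-0.2155692   0.2314608   0.94866001] [ 775.81774371 -106.63599447   37.27500652] ((774.93408203125, -110.71650695800781), (26.01924705505371, 64.75140380859375), 83.27561950683594)
```

View pics/w8.png

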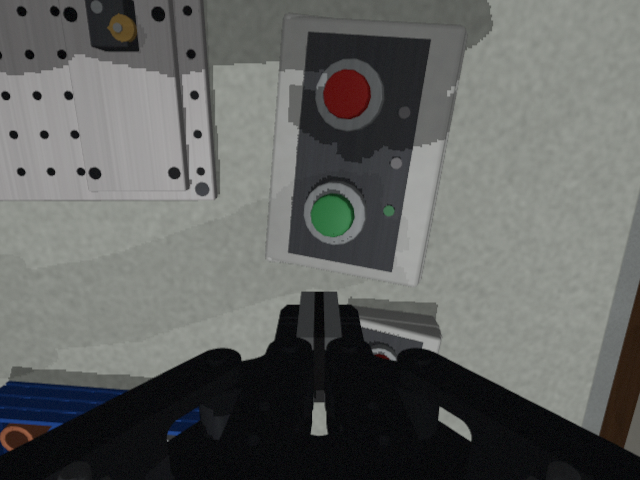

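This is the larger console: its buttons measure about 83 mm apart, with green at px (332,215) and red at (346,94). In the background, the tool's head is still where it was pushed. Approaching along the panel normal with the gripper tilted.

>>> move_arm(targets=[0, 0.003, -0.01, -0.004, -0.05, 0, 0.001, 0.005, -0.03, -0.01, -0.13, 0, 0.002, 0.0066, -0.06, -0.016, -0.2, 0, 0.002, 0.0066, -0.09, -0.021, -0.259, 0, 0.002, 0.0066, -0.11, -0.021, -0.259, 0, 0.002, 0.0066, -0.1155, -0.021, -0.259, 0, 0.002, 0.0066, -0.1155, -0.021, -0.259, 0, 0.002, 0.0066, -0.1155, -0.021, -0.259, 0])

```text
time_s: 18.15
position: [702.9, 9.4, 103.0]
ee_rot: [0.991, 0.013, 0.13, 0.012]
wrist_force: [-0.1, 0.9, 0.2]
width: -0.3
```

>>> move_arm(targets=[0.001, 0.0005, -0.01, 0, 0, 0, 0.003, 0.0005, -0.02, 0, 0, 0, 0.0057, 0.0004, -0.0274, 0, 0, 0, 0.0057, 0.0004, -0.0274, 0, 0, 0])

```text
time_s: 18.65
position: [707.8, 10.0, 73.5]
ee_rot: [0.992, 0.013, 0.128, 0.012]
wrist_force: [0.0, 0.4, -0.0]
width: 0.3
```

>>> move_arm(targets=[0.0008, 0, -0.003, 0, 0, 0, 0.0015, 0, -0.0055, 0, 0, 0, 0.0015, 0, -0.0055, 0, 0, 0])

```text
time_s: 19.02
position: [709.5, 9.9, 69.2]
ee_rot: [0.991, 0.013, 0.129, 0.012]
wrist_force: [-1.4, 0.3, 2.1]
width: 0.0
```

>>> move_arm(targets=[0.0008, 0, -0.003, 0, 0, 0, 0.001, 0, -0.004, 0, 0, 0, 0.001, 0, -0.004, 0, 0, 0])

```text
time_s: 19.4
position: [710.3, 9.8, 66.5]
ee_rot: [0.991, 0.013, 0.129, 0.012]
wrist_force: [-9.7, -1.0, 17.5]
width: 0.2
```

>>> move_arm(targets=[0.0004, 0, -0.0015, 0, 0, 0, 0.0004, 0, -0.0015, 0, 0, 0])

```text
time_s: 19.65
position: [710.4, 9.8, 66.3]
ee_rot: [0.991, 0.013, 0.13, 0.013]
wrist_force: [-15.8, 0.2, 31.1]
width: 0.1
```

The button is bottomed: 35 N against a 5 N spring, and no further travel. Retracting along the normal and clear.

>>> move_arm(targets=[-0.002, 0, 0.008, 0, 0, 0, -0.008, 0, 0.03, 0, 0, 0, -0.018, 0, 0.07, 0, 0, 0, -0.028, -0.03, 0.11, 0, 0, 0, -0.04, -0.08, 0.15, 0, 0.1, 0, -0.05, -0.12, 0.17, 0, 0.2, 0, -0.05, -0.12, 0.17, 0, 0.25, 0, -0.05, -0.12, 0.17, 0, 0.25, 0])

```text
time_s: 20.65
position: [661.3, -110.6, 234.3]
ee_rot: [1.0, 0.014, 0.005, 0.01]
wrist_force: [0.7, -0.9, -0.4]
width: -0.3
```

```bash
python3 - <<'E'
from h import *
o=ctrl.get_obs();print(o['time_s'],o['position'],o['wrist_force'],np.abs(o['joint_vel']).max())
im,d=ctrl.read_camera('top')
cv2.imwrite('pics/t9.png',cv2.resize(im[140:360,80:520],None,fx=1.8,fy=1.8,interpolation=cv2.INTER_CUBIC))
r=ctrl.trace('tool','top')[:2]
u,v=np.meshgrid(np.arange(640),np.arange(480));P=w('top',u,v,d)
for k in r: 
    q=P[k['mask']&(abs(P[...,2]-48)<8)]; print(k['conf'],len(q),q.min(0) if len(q) else '',q.max(0) if len(q) else '')
h=cv2.cvtColor(im,cv2.COLOR_BGR2HSV);m=(cv2.inRange(h,(45,100,40),(80,255,255))>0)&(u<340);print('green',P[m].mean(0))
s,ds=ctrl.read_camera('scene')
cv2.imwrite('pics/s9.png',s)
E
```

```text
20.65 [ 661.29999786 -110.62807006  234.26046098] [ 0.67166582 -0.85689745 -0.37637278] 0.04348460539664452
0.64 426 [536.59361058 120.2986881   40.05102696] [566.8821471  266.42716484  54.33364994]
green [705.61843498   8.2394938   95.72270338]
```

View pics/t9.png

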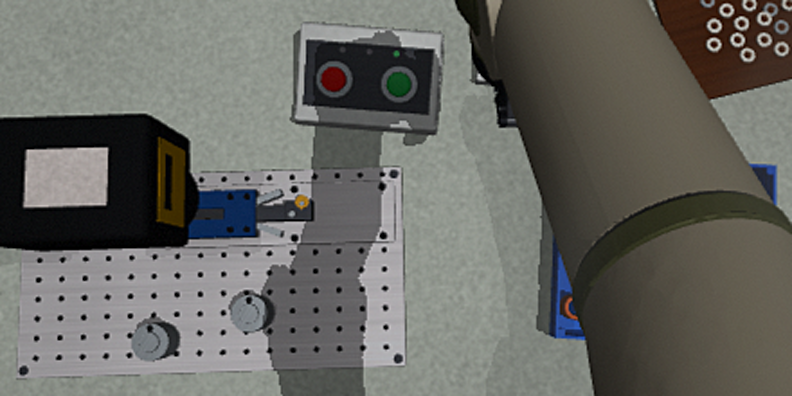

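The top view shows the tool seated under the cover at px (285,210), the pucks undisturbed, and the green button up at (399,83) with the gripper clear.

```bash
python3 -c "
from bench import ctrl
print(ctrl.job_done())"
```

```text
the job is handed in; nothing more can be done
None
```

The turning tool is in the guide against the end stop, insert side up, and the green start button was then pressed fully and let go. I handed the job in at about 21 s of the 51 s allowed; no verdict is reported.

- **Insertion:** I carried the tool from the basket and started its shank about 30 mm into the guide. I then released it and pushed the tail with shut fingers. At the end the push force rose to 24 N with only 0.2 mm of movement. In the last top view the tail stands about 69–70 mm in front of the mouth, against 70 mm expected when home.
- **Button:** I pressed along the panel normal, about 6 mm, until it stopped moving at about 35 N against its 5 N spring. I then backed off along the normal.
- **Last checks:** The wrist force was about 1 N and the gripper was clear of everything. The pucks and the red button look undisturbed, and I saw no contact with the laser head.
- **Not confirmed:** I judged the button's return only by eye. The numeric height from the top camera (96 mm) disagreed with the earlier wrist reading (72 mm), probably because the colour mask picked up stray pixels. The arm hid most of the basket in the last picture; the two bars were still in place when I lifted the tool out.

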